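Free the seized wing-head pin from its socket block at the welding bench

TASK

The flat wing-headed pin is seized in its steel socket block. Grip its wing from above and, while drawing upward, twist it back and forth, first counter-clockwise (seen from above) and then clockwise, at least 25 degrees each way from how it stands, until it comes loose; do not yank it straight up, or the loose block is dragged along. Then lower the pin into the open tray, let go of it there rather than dropping it in, and leave the socket block and the round-knobbed pin where they are.

Things in the scene. Friction and masses are not known exactly. Their poses are not given: they have to be found in the camera images.
- wing_pin: Steel pin, about 0.3 kg, upright in seized_block. Head: upright plate (wing) 50 long x 12 thick x 40 mm tall; collar 30 wide, 8 thick, resting on the block; shaft 18 wide, 40 long, in the bore. Origin: wing's centre, 28 mm over the block's top, 68 over the foot. x along the wing (about 45 deg to block x), y across it (grip this way), z up. Grip at 50-60 N. Equal after a half turn about z.
- seized_block: Dark steel block 110x90x50 mm (x,y,z) on a foot plate 150x130x8, 4.2 kg, unbolted, loose on the bench. Origin: centre of underside, below the central bore (19 wide, 42 deep). Friction binds the pin for its first 8 mm of rise: a straight pull of about 45 N lifts the block; while turning (0.4-0.7 N m), 2 mm rise per 60 deg swing takes under 25 N. Pin leaves the bore at 40 mm rise.
- knob_pin: Bystander, to be left alone: steel pin with a round ball knob 32 mm across, upright in a second block equal to seized_block. Origin on its axis, 28 mm above that block's top face; its top is 98 mm above the bench.
- tray: Fixed open aluminium tray, 210 (x) x 180 (y) x 30 mm high outside, walls 4 mm and floor about 5 mm thick. Origin: centre of its underside. The pin may stand, lean or lie in it.
Things that resemble listed ones, but are neither listed nor needed, are in the scene too. Leave any red or yellow look-alike of the wing_pin alone.

How it is judged:
By the outcome, as a careful person would: the job done as asked, in the order asked, and still so for the second after the job is handed in, with the robot touching nothing.
It also fails if it takes over 51 s, if anything falls off the work surface, if the arm or the gripper's body presses on something with over 40 N, if the wrist force passes 120 N, or if a joint passes its speed limit or range.

ROBOT

A 7-joint arm with a two-finger parallel gripper is mounted at the origin on the work surface. World frame = base frame: x ahead of the robot, y to its left, z up, the work surface at z = 0. Lengths are in m, angles in rad, forces in N, time in s.
With the tool pointing down it reaches from about 0.35 to 0.9 m from the base axis. Payload 19.9 kg.
Tool frame: the origin (TCP) lies at the very end of the fingers, on their centre line; the grasp point (between the pads) lies grasp_offset behind it (grasp_offset is the distance from the TCP to the grasp point, in m); x points along the fingers, y is the direction in which the jaws open and shut, and the axes are right-handed (so a half turn about x gives the same grasp; the last joint's range is limited). The gripper opens to 94 mm and grips with 3 to 60 N. Pads are 16 mm wide; open, the fingers measure 119 mm over their backs; the gripper's body (75 mm by 177 mm) begins 78 mm behind the grasp point.
Start: joints at [-1.192, 0.417, -0.01, 1.614, 0.005, 1.111, -0.053], TCP at [0.255, 0.571, 0.205] pointing down, gripper open.
Joint ranges: [-2.81, 2.81], [-0.39, 2.02], [-1.27, 1.25], [0.06, 2.57], [-1.19, 4.33], [0.19, 2], [-2.82, 2.82]. Speed limits (rad/s): [1.89, 1.89, 2.39, 2.39, 3.01, 3.01, 3.01].

INTERFACE

Orientations are given as a unit quaternion [w, x, y, z].
In Python, from plant import * gives the robot as it stands. Calls block until the motion is done:
- move_pose(position, orientation): joint-space move of the TCP to a pose.
- move_straight(position, feed=0.15, rotation=None): straight line of the TCP; rotation=None keeps the orientation; feed is the mean speed in m/s.
- movej(angles): joint-space move.
- grip(opening): finger opening in m; the grip force is fixed at half the most; returns when the fingers have stopped.
- pause(seconds).
- solve_ik(position, orientation): joint angles nearest the present ones, or None.
- grab_frame(name): name is "scene" or "top"; returns the picture (420x560x3 uint8, red, green, blue); there is no depth.
- camera_info(name): a dict with "fx", "fy", "cx", "cy" (pixels), "k1" (the pictures are not rectified: a ray, as slopes to the right and down, at radius r is drawn at 1 + k1 r^2 times it, then the intrinsics apply), "rvec" (rotation vector, rad) and "tvec" (3), from world to camera coordinates, as OpenCV has them. Camera axes: x right, y down, z forward; pixel columns grow to the right and rows downward; lengths in m; the calibration is good to about 2 mm. A picture is of the moment at which its call begins. camera_info takes no time and is no camera call.
A pose or a line that the arm cannot do raises PlanningError and nothing moves.
- finish_job(): hands the job in, once; it reports no verdict.
Readings, each from a call of its own:
- read_clock(): time.
- read_q(): joint angles.
- read_qvel(): joint speeds.
- read_effort(): joint torques, N m.
- read_tool_pos(): TCP position.
- read_tool_rot(): TCP orientation.
- read_ft_force(): force on the tool from outside, world axes, zero at the start.
- read_moment(): the same for the moment, N m.
- read_finger_gap(): finger opening in m.
Only numpy, scipy, OpenCV 4.12 (cv2) and the standard library are available. Lean on these libraries where they do the work, as an engineer would, in place of code of your own. Each camera call takes 0.05 s, during which the arm holds its last target.

## Working session

There is one attempt and no reset: what is moved stays moved. The work goes in short steps, each a Python script; the robot and the scene stay as the last script left them, time stands still between calls to the robot, and variables do not carry over. Pictures are saved under pics/ and viewed, and the job is handed in when it is done.

```bash
ls -la; mkdir -p pics; python3 - <<'E'
from plant import *
import cv2
for n in ("scene","top"):
    im=grab_frame(n); cv2.imwrite(f"pics/{n}0.png",im[:,:,::-1]); print(n,camera_info(n))
import plant; print([x for x in dir(plant) if not x.startswith('__')])
print(read_clock(),read_tool_pos(),read_tool_rot(),read_finger_gap(), grasp_offset if 'grasp_offset' in globals() else None)
E
```

```text
total 12
drwxr-xr-x  3 agent agent 4096 Dec  7 16:32 .
drwxr-xr-x 23 root  root  4096 Dec  7 16:32 ..
drwxr-xr-x  2 agent agent 4096 Dec  7 16:32 pics
scene {'fx': 381.38979019142124, 'fy': 381.38979019142124, 'cx': 283.74621984014976, 'cy': 214.15052799214408, 'k1': -0.06597721064694244, 'rvec': array([ 0.73234894,  2.67735411, -1.03488141]), 'tvec': array([ 0.46203137, -0.14154646,  0.87938742])}
top {'fx': 451.1409151494513, 'fy': 451.1409151494513, 'cx': 282.2436479498582, 'cy': 210.364735604178, 'k1': -0.11745871522551471, 'rvec': array([ 2.11175871, -2.13708617,  0.22558878]), 'tvec': array([0.01044343, 0.52546558, 0.97737776])}
['PlanningError', 'camera_info', 'finish_job', 'grab_frame', 'grasp_offset', 'grip', 'move_pose', 'move_straight', 'movej', 'pause', 'read_clock', 'read_effort', 'read_finger_gap', 'read_ft_force', 'read_moment', 'read_q', 'read_qvel', 'read_tool_pos', 'read_tool_rot', 'solve_ik']
0.1 [0.25463261 0.57041561 0.20488946] [ 0.69154093  0.14695564  0.69163179 -0.14771815] 0.09404008415536785 0.0188
```

View pics/scene0.png

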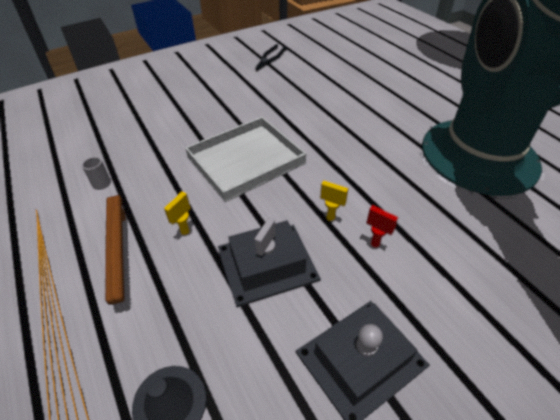

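View pics/top0.png

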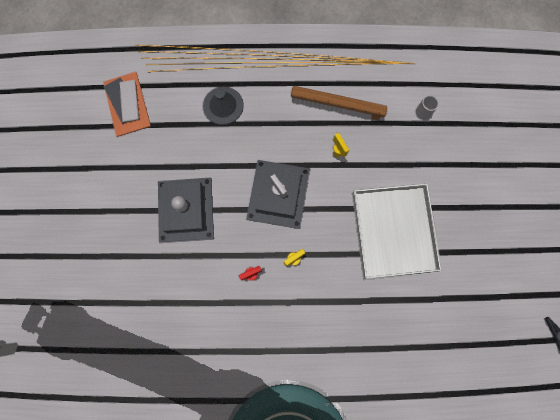

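The scene view shows the wing pin near (265,238), the knob pin at (370,338) and the tray at (247,157). In the top view they are at (278,185), (179,204) and (397,231), with yellow and red look-alikes nearby. I'll zoom in next.

```bash
python3 - <<'E'
import cv2
a=cv2.imread('pics/top0.png')[150:240,235:325]; cv2.imwrite('pics/zt.png',cv2.resize(a,(720,540) if 0 else (600,600),interpolation=cv2.INTER_CUBIC))
a=cv2.imread('pics/scene0.png')[205:310,210:330]; cv2.imwrite('pics/zs.png',cv2.resize(a,None,fx=5,fy=5,interpolation=cv2.INTER_CUBIC))
E
```

```text
(no output)
```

View pics/zt.png

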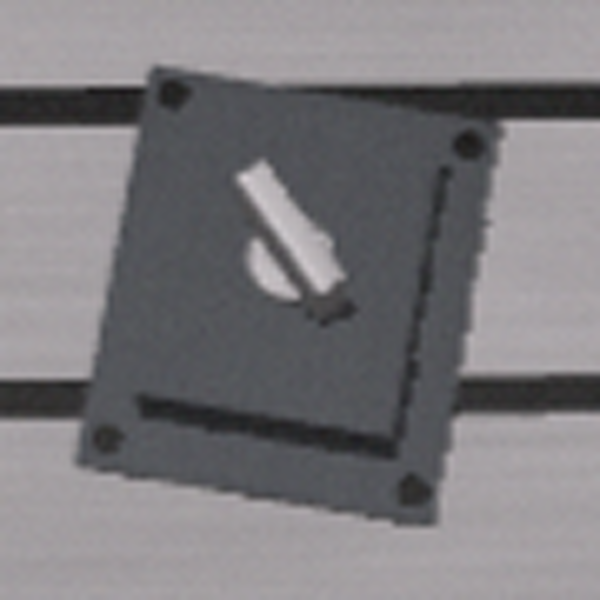

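View pics/zs.png

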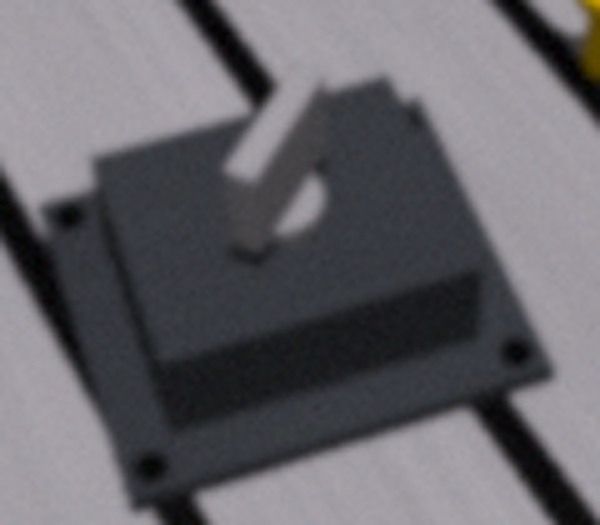

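Both zooms show the wing and its collar clearly. I'll fit the block and pin pose jointly from corner points in the two views, including whether the block's top face is at z = 50 or 58 mm.

```bash
cat > h.py <<'E'
import numpy as np, cv2
from plant import *
def proj(name,P):
    c=camera_info(name); R=cv2.Rodrigues(c['rvec'])[0]
    p=np.atleast_2d(P)@R.T+c['tvec']; s=p[:,:2]/p[:,2:]; r2=(s**2).sum(1,keepdims=True); s=s*(1+c['k1']*r2)
    return s*[c['fx'],c['fy']]+[c['cx'],c['cy']]
def unproj(name,uv,z):
    c=camera_info(name); R=cv2.Rodrigues(c['rvec'])[0]
    K=np.array([[c['fx'],0,c['cx']],[0,c['fy'],c['cy']],[0,0,1]])
    s=cv2.undistortPoints(np.float64(uv).reshape(-1,1,2),K,np.array([c['k1'],0,0,0.])).reshape(-1,2)
    d=np.c_[s,np.ones(len(s))]@R; o=-R.T@c['tvec']
    return o+d*((z-o[2])/d[:,2])[:,None]
def rz(a): return np.array([[np.cos(a),-np.sin(a)],[np.sin(a),np.cos(a)]])
E
cat > fit.py <<'E'
from h import *
from scipy.optimize import least_squares
tz=lambda L:(np.array(L)+.5)/(600/90)-.5+[235,150]
sz=lambda L:(np.array(L)+.5)/5-.5+[210,205]
footT=tz([(152,67),(500,122),(437,523),(78,463)])
wingT=tz([(262,158),(236,180),(347,277),(320,298)])
topS=sz([(95,158),(388,78),(480,270),(165,362)])
footS=sz([(45,205),(552,372),(135,492)])
wingS=sz([(225,174),(250,185)])
F=unproj('top',footT,.008);W=unproj('top',wingT,.098);print(F.round(4).tolist(),W.round(4).tolist())
print(unproj('scene',footS,.008).round(4).tolist(),unproj('scene',topS,.05).round(4).tolist(),unproj('scene',topS,.058).round(4).tolist())
print('wingS .098',unproj('scene',wingS,.098).round(4).tolist(),'.106',unproj('scene',wingS,.106).round(4).tolist())
tr=[(354,187),(428,185),(440,270),(364,278)]
print('tray',unproj('top',tr,.03).round(4).tolist())
print('knob', unproj('top',[(179,204)],.082), 'yel/red',unproj('top',[(340,145),(294,258),(251,273)],.03).round(3).tolist())
E
python3 fit.py
```

```text
[[0.6611, 0.0624, 0.008], [0.639, -0.0644, 0.008], [0.4913, -0.0382, 0.008], [0.5143, 0.089, 0.008]] [[0.6003, 0.0223, 0.098], [0.5928, 0.031, 0.098], [0.5593, -0.0053, 0.098], [0.5523, 0.0037, 0.098]]
[[0.6381, -0.0607, 0.008], [0.5188, 0.0934, 0.008], [0.6608, 0.0623, 0.008]] [[0.623, -0.0381, 0.05], [0.5174, -0.0177, 0.05], [0.5343, 0.0696, 0.05], [0.6389, 0.0487, 0.05]] [[0.6249, -0.0317, 0.058], [0.521, -0.0117, 0.058], [0.5376, 0.0743, 0.058], [0.6406, 0.0537, 0.058]]
wingS .098 [[0.6023, 0.0266, 0.098], [0.5977, 0.0344, 0.098]] .106 [[0.6048, 0.0325, 0.106], [0.6002, 0.0401, 0.106]]
tray [[0.5845, -0.1669, 0.03], [0.5883, -0.3468, 0.03], [0.385, -0.3603, 0.03], [0.3705, -0.1808, 0.03]]
knob [[0.53641878 0.23434949 0.082     ]] yel/red [[0.689, -0.138, 0.03], [0.419, -0.022, 0.03], [0.386, 0.077, 0.03]]
```

```bash
cat >> h.py <<'E'
from scipy.spatial.transform import Rotation as Ro
def quat(deg):
    a=np.radians(deg); y=np.array([np.cos(a),np.sin(a),0]);x=np.array([0,0,-1.]);return Ro.from_matrix(np.c_[x,y,np.cross(x,y)]).as_quat(scalar_first=True)
def yaw():
    m=Ro.from_quat(read_tool_rot(),scalar_first=True).as_matrix(); return np.degrees(np.arctan2(m[1,1],m[0,1]))
def st(l=''): print(l,'t%.2f'%read_clock(),'p',np.round(read_tool_pos(),4),'yaw%.1f'%yaw(),'F',np.round(read_ft_force(),1),'M',np.round(read_moment(),2),'gap%.4f'%read_finger_gap(),flush=True)
def snap(n,b=None,s=1):
    for c in ('scene','top'):
        im=grab_frame(c)[:,:,::-1]; cv2.imwrite(f'pics/{c}_{n}.png',im)
E
python3 - <<'E'
from h import *
st();move_pose([.5774,.0144,.16],quat(-55.5));st()
grip(.05);st();move_straight([.5774,.0144,.115],.15);st();snap('hov')
a=cv2.imread('pics/top_hov.png')[130:250,215:345];b=cv2.imread('pics/scene_hov.png')[150:310,200:340]
cv2.imwrite('pics/hov2.png',np.hstack([cv2.resize(a,(400,369)),cv2.resize(b,(323,369))]))
E
```

```text
t0.10 p [0.2546 0.5704 0.2049] yaw65.9 F [-0.4  0.1  0.4] M [ 0.   -0.01  0.02] gap0.0940
 t2.40 p [0.5774 0.0156 0.1599] yaw-55.4 F [ 0.7 -0.  -0. ] M [-0.02  0.08  0.01] gap0.0941
 t3.23 p [0.5774 0.0144 0.16  ] yaw-55.5 F [ 0.3  0.6 -0. ] M [-0.06  0.12  0.02] gap0.0503
 t3.67 p [0.5774 0.0141 0.1153] yaw-55.5 F [-0.1 -0.2 -0.1] M [-0.05  0.11  0.  ] gap0.0500
```

View pics/hov2.png

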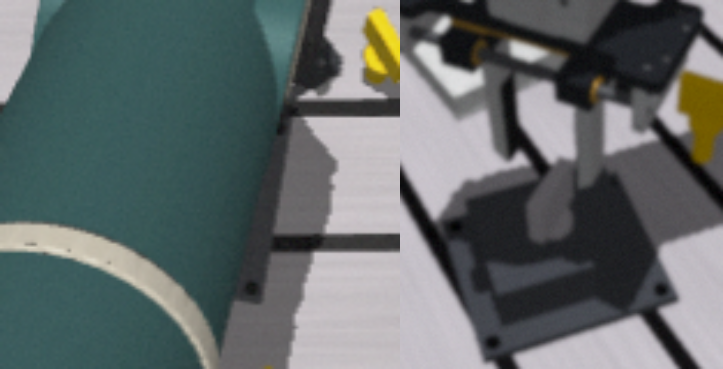

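The top view is now blocked by the arm. The scene view shows the fingers above and straddling the wing, at crop (505,110) and (590,140) with the wing top near (565,170). I'll descend and close in stages, watching the wrist force.

```bash
python3 - <<'E'
from h import *
move_straight([.5774,.0144,.061],.12);st('down')
for g in (.024,.018,.015):
    grip(g);st(g)
snap('g1');b=cv2.imread('pics/scene_g1.png')[150:310,180:340]
cv2.imwrite('pics/g1.png',cv2.resize(b,(600,600)))
E
```

```text
down t4.38 p [0.5777 0.0142 0.0615] yaw-55.5 F [0.3 0.4 0.2] M [-0.08  0.07  0.  ] gap0.0497
0.024 t4.97 p [0.5774 0.0144 0.061 ] yaw-55.5 F [-0.5 -0.3 -0.6] M [-0.01  0.13 -0.  ] gap0.0239
0.018 t5.32 p [0.5774 0.0144 0.061 ] yaw-55.5 F [-0.1 -0.3 -0.6] M [-0.01  0.12 -0.  ] gap0.0181
0.015 t5.61 p [0.5774 0.0144 0.061 ] yaw-55.5 F [-0.5 -0.5  0.3] M [-0.04  0.14  0.01] gap0.0154
```

View pics/g1.png

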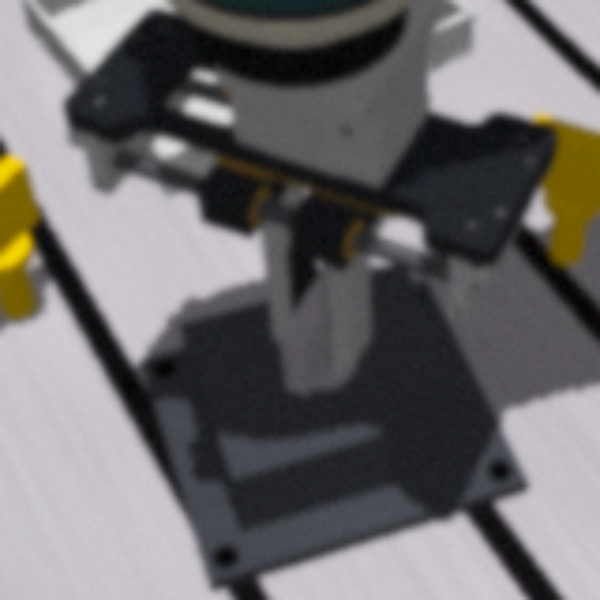

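The wing sits between the fingers, and there is no contact down to a 15 mm gap, so centring is within about 1.5 mm. I'll close and read the force.

```bash
python3 - <<'E'
from h import *
grip(.0);st('closed');pause(.2);st('')
E
```

```text
closed t5.93 p [0.5776 0.0141 0.061 ] yaw-55.5 F [ 2.1 -2.8 -1.8] M [-0.72 -0.42 -0.13] gap0.0118
 t6.13 p [0.5776 0.0141 0.061 ] yaw-55.5 F [ 4.2 -3.5 -2.3] M [-1.05 -0.66 -0.09] gap0.0118
```

```bash
python3 - <<'E'
from h import *
X,Y=.5774,.0144
move_straight([X,Y,.0614],.0010,quat(-45.5));st('+10')
move_straight([X,Y,.0620],.0008,quat(-24.5));st('+31')
E
```

```text
+10 t6.46 p [0.5774 0.0144 0.0613] yaw-45.6 F [ 3.7 -2.7 -5.3] M [-1.04 -0.74  0.2 ] gap0.0119
+31 t6.97 p [0.5774 0.0144 0.0616] yaw-24.7 F [  5.7  -1.7 -13.5] M [-0.41 -1.85 -0.19] gap0.0117
```

```bash
python3 - <<'E'
from h import *
snap('t1');b=cv2.imread('pics/scene_t1.png')[150:310,180:340]
cv2.imwrite('pics/t1.png',cv2.resize(b,(600,600)));st()
E
```

```text
t7.08 p [0.5775 0.0145 0.0616] yaw-24.7 F [  5.7  -1.3 -13.9] M [-0.46 -1.82 -0.22] gap0.0119
```

View pics/t1.png

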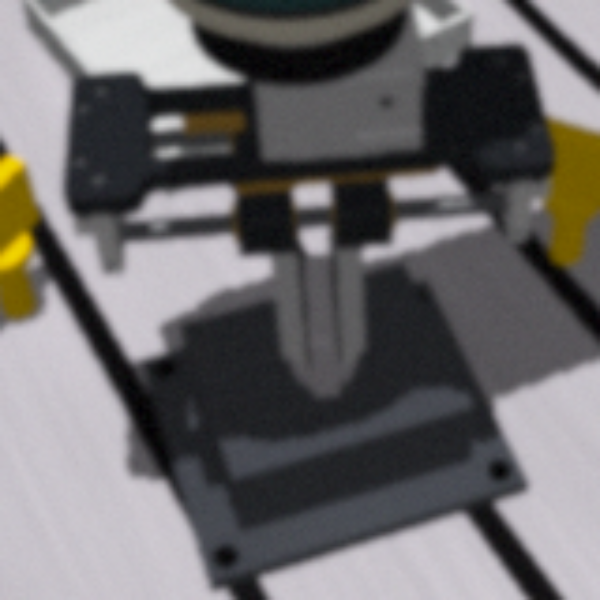

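The wing has turned with the fingers (crop 325,330) and the block corners at (225,555) and (500,470) haven't moved. Next is the clockwise swing with 2 mm of rise.

```bash
python3 - <<'E'
from h import *
X,Y=.5774,.0144
move_straight([X,Y,.0630],.0010,quat(-55.5));st('0')
move_straight([X,Y,.0640],.0010,quat(-87.5));st('-32')
E
```

```text
0 t7.77 p [0.5772 0.0141 0.0627] yaw-55.7 F [  3.6  -4.8 -10.3] M [-1.35 -1.06 -0.  ] gap0.0121
-32 t8.47 p [0.5773 0.0137 0.0638] yaw-87.7 F [ 3.  -5.5 -7.6] M [-1.97 -0.85  0.18] gap0.0118
```

```bash
python3 - <<'E'
from h import *
X,Y=.5774,.0144
z=.064
for k,d in enumerate((-24,-87,-24,-87)):
    z+=.001; move_straight([X,Y,z],.0009,quat(-55.5)); st('mid')
    z+=.001; move_straight([X,Y,z],.0009,quat(d)); st('end')
snap('t2');b=cv2.imread('pics/scene_t2.png')[150:310,180:340]
cv2.imwrite('pics/t2.png',cv2.resize(b,(600,600)))
E
```

```text
mid t9.18 p [0.5775 0.0143 0.0646] yaw-55.7 F [  7.4  -3.6 -15.5] M [-0.55 -2.05 -0.31] gap0.0117
end t9.88 p [0.5775 0.0143 0.0658] yaw-24.1 F [ 6.9 -3.6 -9.7] M [-0.78 -1.55  0.13] gap0.0121
mid t10.58 p [0.5775 0.014  0.067 ] yaw-55.7 F [ 3.1 -4.1 -4.3] M [-1.26 -0.83 -0.01] gap0.0119
end t11.28 p [0.5778 0.0144 0.0686] yaw-87.1 F [ 1.1 -2.1  4.8] M [-0.69 -0.1  -0.08] gap0.0121
mid t11.98 p [0.5774 0.0144 0.0691] yaw-55.7 F [ 2.4 -2.3 -0.8] M [-0.73 -0.35 -0.02] gap0.0116
end t12.68 p [0.5774 0.0143 0.07  ] yaw-24.2 F [ 1.7 -2.6 -1.3] M [-0.71 -0.37  0.02] gap0.0118
mid t13.38 p [0.5772 0.0143 0.0708] yaw-55.4 F [ 1.7 -4.7 -5. ] M [-1.31 -0.47  0.05] gap0.0117
end t14.08 p [0.5773 0.0144 0.0719] yaw-86.8 F [ 1.6 -3.9 -4.7] M [-1.26 -0.27  0.02] gap0.0114
```

View pics/t2.png

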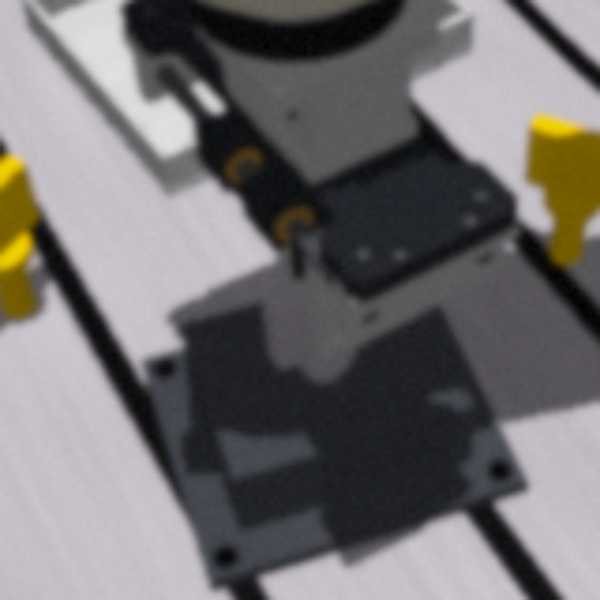

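The force has dropped to about the pin's own weight, and the block's corners are unmoved. I'll do one more swing for margin, then lift in monitored steps.

```bash
python3 - <<'E'
from h import *
X,Y=.5774,.0144
move_straight([X,Y,.0735],.0012,quat(-55.5)); st('mid')
move_straight([X,Y,.0745],.0010,quat(-26)); st('end')
move_straight([X,Y,.0755],.0010,quat(-55.5)); st('mid')
for z in (.078,.082,.090,.100,.110):
    move_straight([X,Y,z],.03); st(z)
    if read_ft_force()[2]<-15: print('STOP'); break
snap('t3');b=cv2.imread('pics/scene_t3.png')[150:310,180:340]
cv2.imwrite('pics/t3.png',cv2.resize(b,(600,600)))
E
```

```text
mid t14.88 p [0.5775 0.0144 0.0737] yaw-55.6 F [ 0.9 -3.  -1. ] M [-0.86 -0.24 -0.03] gap0.0118
end t15.55 p [0.5775 0.0144 0.0745] yaw-26.2 F [ 2.2 -2.7 -1.8] M [-0.94 -0.4   0.01] gap0.0118
mid t16.22 p [0.5773 0.0144 0.0754] yaw-55.4 F [ 2.2 -4.8 -4.7] M [-1.33 -0.41  0.09] gap0.0119
0.078 t16.47 p [0.5774 0.0144 0.0781] yaw-55.4 F [-0.1 -3.4 -1. ] M [-1.11 -0.1   0.02] gap0.0119
0.082 t16.75 p [0.5775 0.0145 0.0821] yaw-55.5 F [ 0.9 -3.  -0.4] M [-0.99 -0.19  0.02] gap0.0117
0.09 t17.17 p [0.5774 0.0145 0.0901] yaw-55.5 F [ 1.2 -2.9 -1.1] M [-0.93 -0.19  0.05] gap0.0119
0.1 t17.65 p [0.5774 0.0146 0.1001] yaw-55.5 F [-0.4 -1.6 -1.5] M [-0.61 -0.17 -0.01] gap0.0119
0.11 t18.13 p [0.5774 0.0146 0.1101] yaw-55.5 F [ 0.3 -0.4 -3.4] M [-0.08  0.13 -0.03] gap0.0118
```

View pics/t3.png

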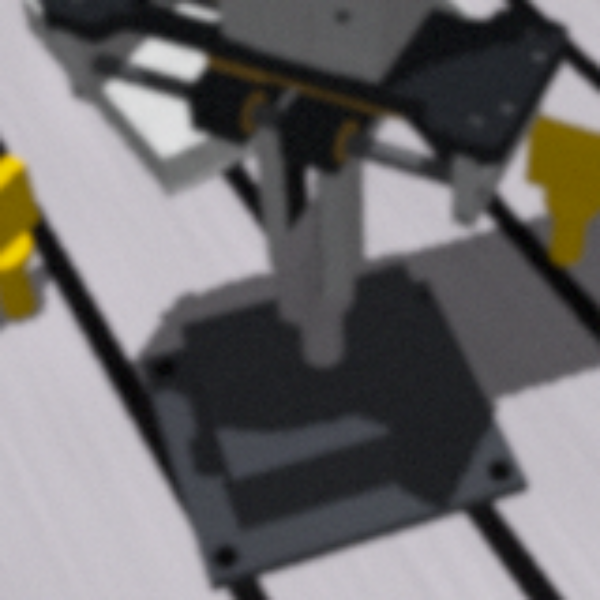

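The pin is free: the shaft end is visible at crop (322,355) above the bore, and the block hasn't moved. I'll carry it to the tray and lower it in small steps until it touches.

```bash
python3 - <<'E'
from h import *
X,Y=.5774,.0144
move_straight([X,Y,.17],.15); st()
TX,TY=.483,-.262
move_pose([TX,TY,.17],quat(-55.5)); pause(.2); st()
f0=read_ft_force()[2]
move_straight([TX,TY,.075],.12); pause(.2);st()
snap('p0')
z=.075
while z>.050:
    z-=.0015 if z>.063 else .0007
    move_straight([TX,TY,z],.02); f=np.mean([read_ft_force()[2] for _ in range(3)])
    if f>3: break
st('touch %.4f'%z)
b=cv2.imread('pics/scene_p0.png')[80:230,150:350]
cv2.imwrite('pics/p0.png',cv2.resize(b,(800,600)))
E
```

```text
t18.78 p [0.5771 0.0146 0.1694] yaw-55.5 F [-0.8  0.2 -4.1] M [-0.04  0.16 -0.  ] gap0.0121
 t20.11 p [ 0.4836 -0.261   0.1699] yaw-55.4 F [ 0.6  0.3 -2.5] M [-0.03  0.12 -0.09] gap0.0118
 t21.25 p [ 0.4834 -0.2621  0.0756] yaw-55.5 F [ 0.3  0.6 -2.2] M [-0.09  0.14 -0.  ] gap0.0119
touch 0.0546 t26.35 p [ 0.4831 -0.2621  0.055 ] yaw-55.5 F [-1.7  1.9  7.6] M [0.52 0.87 0.01] gap0.0119
```

View pics/p0.png

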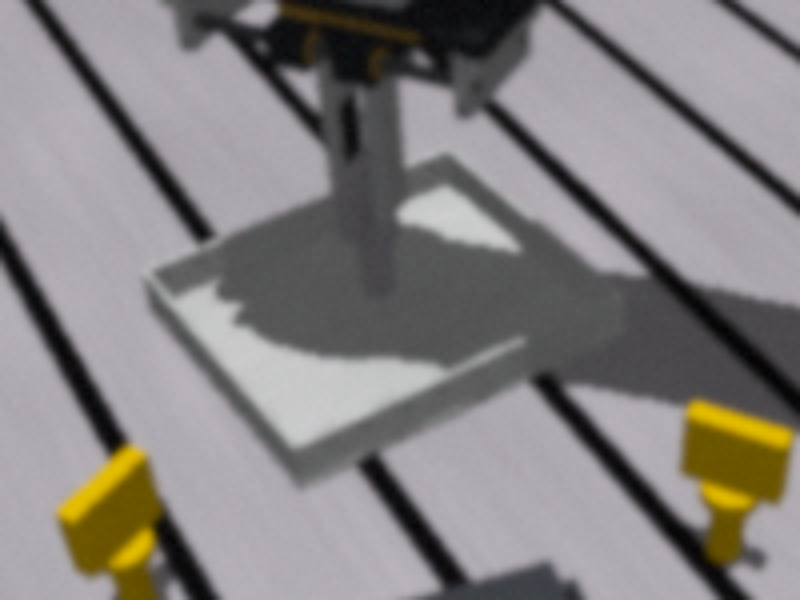

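The pin is at the tray centre, and first contact at TCP z = 0.055 matches the tray floor. I'll release, withdraw and check.

```bash
python3 - <<'E'
from h import *
p=read_tool_pos()
grip(.016);st();grip(.06);st('open')
move_straight([.483,-.262,.16],.12);st()
move_pose([.30,-.50,.25],quat(-55.5));pause(.3);st();snap('end')
E
```

```text
t26.66 p [ 0.4831 -0.2621  0.0546] yaw-55.5 F [-0.4 -0.4 -0.4] M [-0.02  0.11 -0.  ] gap0.0156
open t27.48 p [ 0.483  -0.262   0.0546] yaw-55.5 F [-0.  -0.3 -1.2] M [-0.05  0.14  0.02] gap0.0600
 t28.51 p [ 0.4827 -0.2618  0.1594] yaw-55.5 F [ 0.1  0.1 -0.1] M [-0.05  0.09 -0.03] gap0.0602
 t30.00 p [ 0.3006 -0.4996  0.2498] yaw-55.4 F [ 0.  -0.6 -0.3] M [-0.04  0.13  0.03] gap0.0604
```

View pics/scene_end.png

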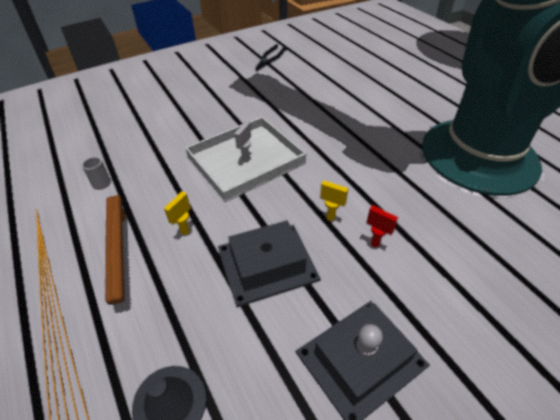

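View pics/top_end.png

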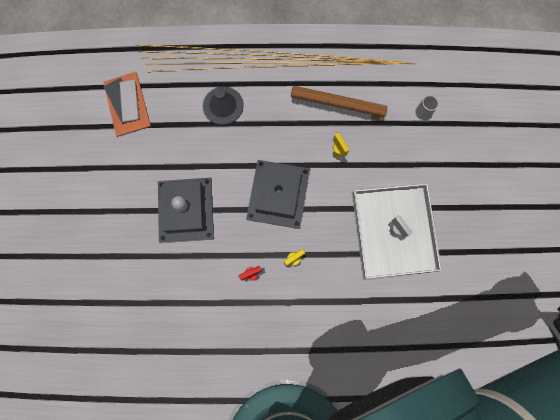

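The pin stands upright in the tray (top view 400,227; scene 243,140). The bore is empty at (278,188). I'll check numerically that the blocks didn't shift, then hand in.

```bash
python3 - <<'E'
from h import *
a=cv2.imread('pics/top0.png',0).astype(np.float32);b=cv2.imread('pics/top_end.png',0).astype(np.float32)
a[172:200,262:294]=60;b[172:200,262:294]=60
for n,(y0,y1,x0,x1) in dict(seized=(155,232,243,313),knob=(172,246,152,218)).items():
    W=np.eye(2,3,dtype=np.float32); cc,W=cv2.findTransformECC(a[y0:y1,x0:x1],b[y0:y1,x0:x1],W,cv2.MOTION_EUCLIDEAN)
    c=np.array([(x1-x0)/2,(y1-y0)/2,1]); print(n,cc,'shift px',W@c-c[:2],'rot deg',np.degrees(W[1,0]))
st(); finish_job()
E
```

```text
seized 0.9998495201546919 shift px [-0.01227588  0.00318534] rot deg -0.011243109
knob 0.9998638064151956 shift px [ 0.01505045 -0.01803251] rot deg -0.020006597
 t30.10 p [ 0.3003 -0.4998  0.25  ] yaw-55.5 F [-0.6  0.1 -0.4] M [-0.02  0.15 -0.02] gap0.0599
the job is handed in; nothing more can be done
```

The wing pin came loose and now stands upright in the tray. I handed the job in at 30.1 s of the 51 s allowed.

- **Twisting:** I gripped the wing and turned it counter-clockwise first (about +31°), then clockwise (about −32°). The swings continued back and forth with about 2 mm of rise each. The largest upward pull I read was 15.5 N. It fell to about the pin's own weight after roughly 7 mm of rise, and I kept twisting to about 14 mm before lifting straight out.
- **Placing:** I lowered the pin until it touched the tray floor (about 8 N of contact), then opened the fingers and withdrew.
- **Last checks:** The pictures show the pin inside the tray and the bore empty. Before-and-after comparison of the top view puts the seized block's and knob block's movement below 0.02 px and 0.02°, so neither moved. The look-alikes are where they were, and the gripper is clear of everything.

**Open points:**
- The task asks for a 50–60 N grip, but this interface fixes the force at half the maximum, about 30 N. The grip showed no sign of slipping.
- The two cameras disagreed by about 4 mm. I averaged them, and the grasp centred to within about 1.5 mm.

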